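# Return the plug gauge to its pen and latch the gate

### The arm

A 7-joint arm with a two-finger parallel gripper is mounted at the origin on a cart in front of the work surface, level with it; the furniture and walls round the work are solid. World frame = base frame: x ahead of the robot, y to its left, z up, the work surface at z = 0. Lengths are in m, angles in rad, forces in N, time in s.
With the tool pointing down it reaches from about 0.4 to 0.85 m from the base axis. Payload 10.4 kg.
Tool frame: the origin (TCP) lies on the centre line of the jaws, within the pads' length; the fingertips stand 8 mm ahead of it and the grasp point (between the pads) lies 11 mm behind it (r.finger_overhang is the distance from the TCP to the fingertips, in m); z points along the fingers, y is the line along which they close (so a half turn about z gives the same grasp; the last joint's range is limited). The gripper opens to 87 mm and grips with 3 to 60 N. Pads are 19 mm wide; open, the fingers measure 117 mm over their backs; the gripper's body (75 mm by 190 mm) begins 51 mm behind the grasp point.
Start: joints at [1.311, 0.332, -0.065, 1.46, 0.022, 1.35, -0.088], TCP at [0.147, -0.608, 0.206] pointing down, gripper open.
Joint ranges: [-2.6, 2.6], [-0.5, 2.12], [-1.47, 1.34], [0.16, 2.42], [-1.27, 4.41], [0.06, 2.06], [-2.6, 2.6]. Speed limits (rad/s): [2.22, 2.22, 2.79, 2.79, 3.14, 3.14, 3.14].

### API

Orientations are given as a unit quaternion [x, y, z, w].
In Python, from bench import r, vision gives the robot as it stands.
- The arm moves only by the tool drive_tool, never from a script. Its argument "series" is a list of rows, each a list of 2 entries, a list of its own where there are three numbers: the shift along the world's x, y, z in cm, then the turn about the world's z in degrees. A call has exactly 10 rows; each row shifts and turns the commanded pose from where the row before left it; what a row does not reach is not made up. A row lasts 1/8 s, in which the tool goes at most 62.5 mm and 10.7 degrees, less where a joint would pass 70% of its speed; a pose out of reach is approached as far as the arm can. A call with a gripper value outside its range is refused whole. "hand" is the closure, from 0 (fully open) to 1 (shut), set as the call begins (left out, the last holds). The fingers move at their own pace and stop on an object; "newtons" is the grip in N (left out, the last holds). Time passes only in rows, so rows that do not move let the fingers close, or fill a call up. It gives the time, the measured TCP pose, the force, the opening and the grip force at its end, in the units of the state.
- r.read_state(): the state, without advancing time (a new reading comes with each control period).
- vision.camera(name): name is "side" or "top" or "wrist"; returns a dict with "color" (384x512x3 uint8, red, green, blue), "intrinsics" (3x3 intrinsics, pixels), "R" (3x3) and "t" (3): a world point X has camera coordinates R X + t; the wrist camera has in their place "mount" (4x4, takes a point from camera to tool coordinates, whose origin is the TCP and whose axes are the flange's). Camera axes: x right, y down, z forward; pixel columns grow to the right and rows downward; lengths in m; the calibration is good to about 2 mm. The wrist camera is an equidistant fisheye: a pixel r from the principal point sees the ray r / f radians off the axis. A picture is of the moment at which its call begins: read the wrist's pose just before it. There is no depth.
- r.close_job(): hands the job in; it is judged then, once.
The state is a dict: "time": time; "joint_positions": joint angles; "joint_vel": joint speeds; "joint_torque": joint torques, N m; "ee_pos": TCP position; "eef_rot": TCP orientation; "ft_force": force on the tool from outside, world axes, zero at the start; "torque": the same for the moment, N m; "width": finger opening in m; "grip_force": force on a finger pad.
Only numpy, scipy, OpenCV 4.12 (cv2) and the standard library are available. Lean on these libraries where they do the work, as an engineer would, in place of code of your own. Each camera call takes 0.05 s, during which the arm holds its last target. There are 200 camera calls.

### The job

Put the plug gauge back in the notched rest inside the gauge pen and let go of it, then swing the yellow gate shut and press it firmly, without slamming it and never pressing on gate or pen with more than 20 N, until its sprung tongue snaps in behind the strike roller and the gate stays shut by itself. Leave the other tools lying where they are.

Things in the scene. Friction and masses are not known exactly. Their poses are not given: they have to be found in the camera images.
- plug_gauge: plug gauge: a white six-sided handle, 76 mm long and 16 to 18 mm thick, with a slimmer grey metal plug at each end, 112 mm in all (along its own y), 16 mm high, 0.06 to 0.13 kg, lying on the bench. Origin at the centre of its underside; the handle reaches from y = -32 to +44 mm. It may lie either way round in the rest.
- pen: gauge pen fixed to the bench: grey base plate 136 (x) x 226 (y) x 8 mm, clear walls on three sides to 74 mm above the bench, open above. z is up, y runs along the gate, the gate is on its -x side. Origin at bench height, on the middle of its width, 88 mm behind the base plate's gate-side edge. The inside is 108 mm deep (x) and 206 mm wide (y).
- rest (a point): middle of the gauge's place in the pen, at the height of the notch floors (20 mm above the bench). Two blue blocks, each 12 mm thick, stand at y = +-44 mm from it, with flared notches 26 mm wide and 12 mm deep, in which the gauge lies along y, its underside on the notch floors. Axes are the pen's. Between the blocks 76 mm are free for fingers, down to the base plate (8 mm high).
- gate (a joint): yellow upright gate on a vertical hinge, lightly sprung to stand open. Value in rad: near 0 when shut (panel along -y of the pen), growing as its free edge swings out to -x. Panel 8 mm thick, 13 to 73 mm above the bench, from 8 to 166 mm from the axis. The strike sits on a slotted bracket, so the latched angle differs from start to start: anywhere from -0.085 to 0.085 rad, not told.
- push_pad (a point): centre of the outer surface of the black rubber push pad (50 x 34 mm) on the gate's outer face, 130 mm from the hinge axis (6.5 mm outside the plane through it), 45 mm above the bench; its axes turn with the gate: x is the way to push (into the pen when shut), y runs along the panel toward the hinge.
- screwdriver: orange screwdriver, 182 mm long, a bystander; origin at the centre of its underside
- deburring_tool: orange deburring tool, 142 mm long, a bystander; origin at the centre of its underside
- torch: black torch, 126 mm long, lying, a bystander; origin at the centre of its underside
- brush: small green brush, 85 mm long, a bystander; origin at the centre of its underside
- tape_roll: roll of tape, about 104 mm across, 25 mm high, a bystander; origin at the centre of its underside
- hinge (a point): point of the gate's vertical hinge axis at bench height, at x = -75 mm, y = 95 mm of the pen; its axes are the pen's. The axis lies in the middle of the panel's thickness.
- tongue_tip (a point): end of the sprung brass tongue at the gate's free edge, 180 mm from the axis, 50 mm up, sloped inside. Some 14 mm before latching it meets the strike, a steel roller on the post; square at the push pad the push rises to about 11 N, drops, and the tongue snaps in behind the roller. A sprung buffer then gives 1 to 3 mm more, at 5 to 10 N, before it is solid. Let go too early, the gate springs open.

How it is judged:
On the way, in this order (a step that is already met when the one before it is completed fails the run):
1. the plug gauge lies in both notches of the rest, let go, while the gate is still open (x of plug_gauge in the frame of rest between -0.007 and 0.007 m and y of plug_gauge in the frame of rest between -0.012 and 0.012 m and height (world z) of plug_gauge below 0.026 m and angle between the y axis of plug_gauge and the y axis of rest, either way round below 0.15 rad and contact force between the fingers and plug_gauge below 0.1 N and value of joint gate above 0.2 rad), for 0.2 s.
2. the gate is shut (value of joint gate below 0.1 rad), for 0.2 s.
At the end, for the whole second after the job is handed in: the gauge lies at rest in both notches (within 7 mm across and 12 mm along of the rest's middle, within 0.15 rad of its line, down on the notch floors), and the gate stands latched and still by itself, at less than 0.1 rad (x of plug_gauge in the frame of rest between -0.007 and 0.007 m and y of plug_gauge in the frame of rest between -0.012 and 0.012 m and height (world z) of plug_gauge below 0.026 m and angle between the y axis of plug_gauge and the y axis of rest, either way round below 0.15 rad and linear speed of plug_gauge below 0.02 m/s and value of joint gate below 0.1 rad and velocity of joint gate between -0.05 and 0.05 rad/s); the robot touches nothing.
It fails at once if the robot presses on the pen or its gate with more than 20 N (contact force between any of the arm, the fingers and pen above 20 N).
It fails at once if the gate is slammed (closing faster than 2.5 rad/s) (velocity of joint gate below -2.5 rad/s).
It fails at once if a bystander is shifted by more than 3 cm (distance of any of screwdriver, deburring_tool, torch, brush, tape_roll from where it was at the start of the episode above 0.03 m).
It also fails if it takes over 72 s, if anything falls off the work surface, if the arm or the gripper's body presses on something with over 40 N, if the wrist force passes 120 N, or if a joint passes its speed limit or range.

## Working session

There is one attempt and no reset: what is moved stays moved. The work goes in short steps, Python scripts to look and compute and a tool call to move; the robot and the scene stay as the last step left them, time stands still between calls to the robot, and variables do not carry over. Pictures are saved under pics/ and viewed, at most 10 in all, crops included, and the job is handed in when it is done.

Besides the shell and the picture viewer there is one more tool, called as name([rows], argument=value, ...), one row to a line, values as JSON. drive_tool: Moves the arm, as the interface text tells. Its arguments: {"type":"object","properties":{"series":{"type":"array"},"hand":{"type":"number"},"newtons":{"type":"number"}},"required":["series"]}

```bash
mkdir -p pics; ls
cat > h.py <<'E'
import numpy as np, cv2
from bench import r, vision
def ray(c,u,v):
    K=np.array(c["intrinsics"]);R=np.array(c["R"]);t=np.array(c["t"])
    return -R.T@t, R.T@np.linalg.solve(K,[u,v,1.])
def at(c,u,v,z):
    o,d=ray(c,u,v); return o+d*(z-o[2])/d[2]
def proj(c,X):
    p=np.array(c["intrinsics"])@(np.array(c["R"])@np.array(X,float)+np.array(c["t"])); return p[:2]/p[2]
E
python3 - <<'E'
from h import *
import pickle
for n in ("top","side"):
    c=vision.camera(n); pickle.dump(c,open(n+".pkl","wb"))
    cv2.imwrite(f"pics/{n}0.png",cv2.resize(c["color"][:,:,::-1],(800,600),interpolation=cv2.INTER_CUBIC))
    print(n,-np.array(c["R"]).T@np.array(c["t"]),np.array(c["R"]).round(3).tolist(),c["intrinsics"])
s=r.read_state();print(s["ee_pos"],s["eef_rot"],s["ft_force"],s["width"],s["time"])
E
```

```text
pics
top [ 0.37562686 -0.0317008   1.10855317] [[-0.026, -1.0, -0.004], [-0.983, 0.026, -0.183], [0.183, -0.001, -0.983]] [[352.56870556   0.         258.08036485]
 [  0.         352.56870556 190.5849324 ]
 [  0.           0.           1.        ]]
side [0.11264954 0.86136869 0.6433518 ] [[-0.889, -0.458, -0.02], [-0.218, 0.461, -0.86], [0.403, -0.76, -0.509]] [[407.44899577   0.         253.60508697]
 [  0.         407.44899577 188.7681023 ]
 [  0.           0.           1.        ]]
[ 0.14652137 -0.60720371  0.20503099] [ 9.92996341e-01  1.18143383e-01 -1.08917041e-04 -6.29371765e-04] [-0.14016013  0.20912742 -0.0626241 ] 0.08715444884914657 0.1
```

View pics/top0.png

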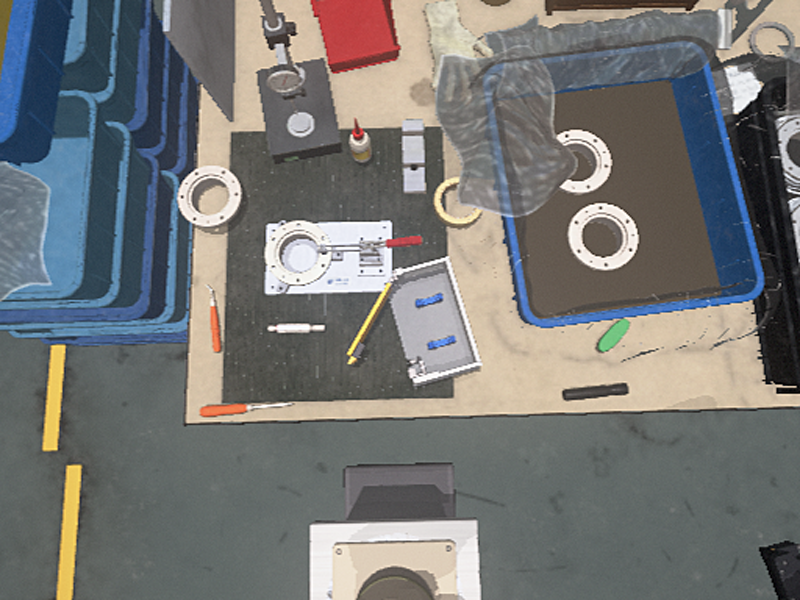

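View pics/side0.png

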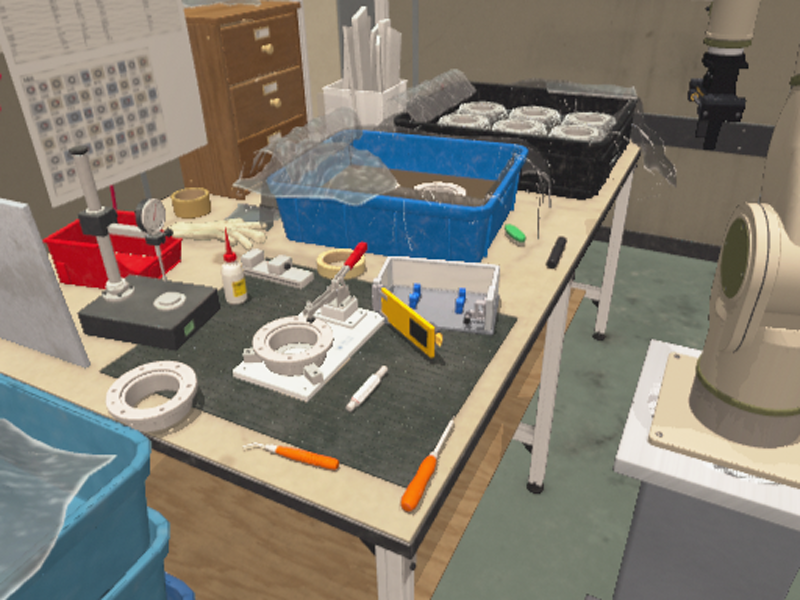

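The top view shows the gauge at (296,328), the pen at about (430,320) with blue blocks at (429,300) and (441,342), and the gate from hinge (393,275) to free edge (350,360). I'll zoom in on the pen and the gauge.

Run:
```python
from h import *
import pickle
c=pickle.load(open("top.pkl","rb"))
im=c["color"][:,:,::-1]
cr=im[155:255,165:315] # 150x100
cv2.imwrite("pics/topz.png",cv2.resize(cr,None,fx=5.3333,fy=5.3333,interpolation=cv2.INTER_CUBIC))
f=1.5625
for n,u,v,z in [("g-",268,328,.008),("g+",326,328,.008),("b1",429,300,.032),("b2",441,342,.032),("hinge",393,275,.073),("free",350,360,.073),("wallc",446,259,.074),("wallc2",480,366,.074),("fixture red",420,240,.05)]:
    print(n,at(c,u/f,v/f,z).round(4))
```

```text
g- [0.526  0.2412 0.008 ]
g+ [0.523  0.1244 0.008 ]
b1 [ 0.5704 -0.0836  0.032 ]
b2 [ 0.4863 -0.1042  0.032 ]
hinge [ 0.6138 -0.0139  0.073 ]
free [0.4527 0.0702 0.073 ]
wallc [ 0.6426 -0.1172  0.074 ]
wallc2 [ 0.4352 -0.1724  0.074 ]
fixture red [ 0.6891 -0.0689  0.05  ]
```

View pics/topz.png

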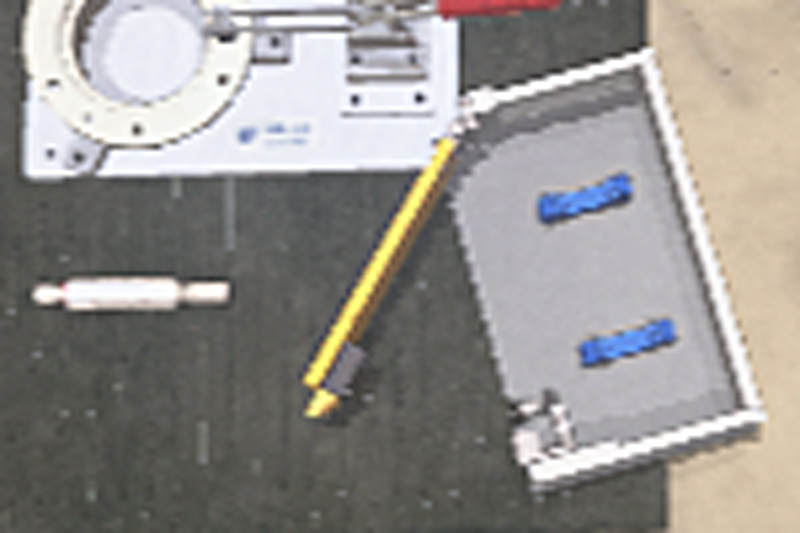

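```bash
cat >> h.py <<'E'
def penfit(c,pts,f=lambda p:p):
    from scipy.optimize import least_squares
    def M(q,P):
        a=q[2]; return np.array([q[0]+np.cos(a)*P[0]-np.sin(a)*P[1],q[1]+np.sin(a)*P[0]+np.cos(a)*P[1],P[2]])
    def res(q): return np.concatenate([proj(c,M(q,P))-p for P,p in pts])
    s=least_squares(res,[.53,-.07,-1.33]); return s.x,res(s.x).reshape(-1,2),M
E
python3 - <<'E'
from h import *
import pickle
c=pickle.load(open("top.pkl","rb"))
z=lambda x,y:np.array([165+x/5.3333,155+y/5.3333])-.4
pts=[((.048,.113,.074),z(650,50)),((.048,-.113,.074),z(763,416)),((-.075,.095,.073),z(450,138))]
q,e,M=penfit(c,pts); print("pen",q,e.round(1).tolist())
a=[at(c,*z(35,293),.008),at(c,*z(230,292),.008)]
print("gauge",np.mean(a,0),np.degrees(np.arctan2(*(a[0]-a[1])[[1,0]])),np.linalg.norm(a[0]-a[1]), "handle", at(c,*z(65,293),.008),at(c,*z(180,292),.008))
b=[at(c,*z(586,192),.030),at(c,*z(628,340),.030)]
R=np.array([[np.cos(q[2]),np.sin(q[2])],[-np.sin(q[2]),np.cos(q[2])]])
for x in b: print("block",x,"in pen",R@(x[:2]-q[:2]))
d=(b[0]-b[1]);print(np.degrees(np.arctan2(d[1],d[0])),np.degrees(q[2])+90,np.linalg.norm(d),"rest",np.mean(b,0))
h=M(q,(-.075,.095,0));f=at(c,*z(310,385),.073);print("hinge",h,"gate free",f,np.linalg.norm((f-h)[:2]))
s=r.read_state();print(s["joint_positions"])
E
```

```text
pen [ 0.53064304 -0.10149418 -1.30893274] [[-0.7, -1.3], [1.2, 2.0], [-0.5, -0.9]]
gauge [0.52607151 0.18485483 0.008     ] 88.79752050682899 0.11511108134180699 handle [0.52681612 0.22468593 0.008     ] [0.52563535 0.15681499 0.008     ]
block [ 0.57522439 -0.08355708  0.03      ] in pen [-0.00578434  0.04770511]
block [ 0.48809164 -0.10473458  0.03      ] in pen [-0.00788581 -0.04193967]
13.660782083503781 15.003678449573385 0.0896694053459242 rest [ 0.53165801 -0.09414583  0.03      ]
hinge [ 0.60298834 -0.00445729  0.        ] gate free [0.4633698  0.07388965 0.073     ] 0.16009864763260134
[ 1.31141416  0.33281147 -0.06471234  1.46085903  0.02161441  1.34989568
 -0.08847628]
```

drive_tool([
  [[3, 3.5, 0.6], 7.5],
  [[3, 3.5, 0.6], 7.5],
  [[3, 3.5, 0.6], 7.5],
  [[3, 3.5, 0.6], 7.5],
  [[3, 3.5, 0.6], 7.5],
  [[3, 3.5, 0.6], 7.5],
  [[3, 3.5, 0.6], 7.5],
  [[3, 3.5, 0.6], 7.5],
  [[3, 3.5, 0.6], 7.5],
  [[3, 3.5, 0.6], 7.5],
], hand=0.3)

```text
time: 1.35
ee_pos: [0.4473, -0.2563, 0.2658]
eef_rot: [0.714, 0.7, -0.0, -0.0]
ft_force: [0.4, -1.2, 0.2]
width: 0.0607
grip_force: 0.0
```

drive_tool([
  [[0.8, 4.4, 0], 0],
  [[0.8, 4.4, 0], 0],
  [[0.8, 4.4, 0], 0],
  [[0.8, 4.4, 0], 0],
  [[0.8, 4.4, 0], 0],
  [[0.8, 4.4, -1.5], 0],
  [[0.8, 4.4, -2.5], 0],
  [[0.8, 4.4, -3], 0],
  [[0.8, 4.4, -3], 0],
  [[0.8, 4.4, -3], 0],
])

```text
time: 2.6
ee_pos: [0.5267, 0.1834, 0.1346]
eef_rot: [0.716, 0.698, -0.0, 0.0]
ft_force: [0.1, -0.5, 0.9]
width: 0.061
grip_force: 0.0
```

```bash
cat >> h.py <<'E'
from scipy.spatial.transform import Rotation as Ro
def wrist(name):
    s=r.read_state(); c=vision.camera("wrist"); c["s"]=s
    cv2.imwrite(name,cv2.resize(c["color"][:,:,::-1],(800,600),interpolation=cv2.INTER_CUBIC)); return c
def wproj(c,X):
    s=c["s"];T=np.array(c["mount"]);p=Ro.from_quat(s["eef_rot"]).inv().apply(np.array(X)-s["ee_pos"])
    p=T[:3,:3].T@(p-T[:3,3]);K=np.array(c["intrinsics"]);h=np.hypot(p[0],p[1]);th=np.arctan2(h,p[2])
    return np.array([K[0,2]+K[0,0]*th*p[0]/h,K[1,2]+K[1,1]*th*p[1]/h])
def wat(c,u,v,z):
    s=c["s"];T=np.array(c["mount"]);K=np.array(c["intrinsics"])
    a=np.array([(u-K[0,2])/K[0,0],(v-K[1,2])/K[1,1]]);th=np.linalg.norm(a)
    d=np.append(np.sin(th)*a/th,np.cos(th));Q=Ro.from_quat(s["eef_rot"])
    o=Q.apply(T[:3,3])+s["ee_pos"];d=Q.apply(T[:3,:3]@d);return o+d*(z-o[2])/d[2]
E
python3 - <<'E'
from h import *
import pickle
c=wrist("pics/w1.png");pickle.dump(c,open("w1.pkl","wb"))
print(np.array(c["mount"]).round(3).tolist(),c["intrinsics"],wproj(c,[.526,.185,.008])*1.5625, c["s"]["eef_rot"])
E
```

```text
[[0.0, -0.962, -0.273, 0.074], [1.0, 0.0, -0.0, 0.001], [0.0, -0.273, 0.962, -0.179], [0.0, 0.0, 0.0, 1.0]] [[297.31863964   0.         255.60089941]
 [  0.         297.31863964 192.60263287]
 [  0.           0.           1.        ]] [397.49819652 280.87244005] [ 7.16121548e-01  6.97975579e-01 -8.88229085e-05  1.04968285e-04]
```

View pics/w1.png

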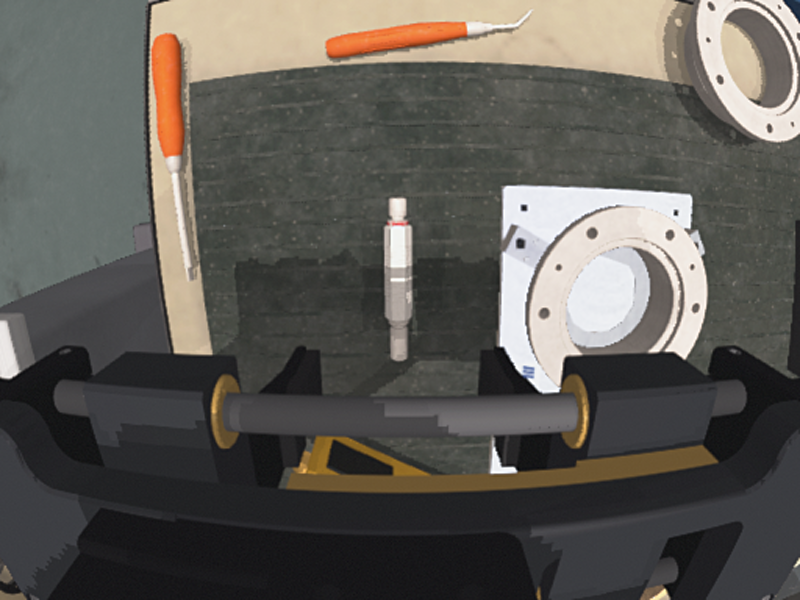

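The wrist view shows the gauge running straight from (398,198) to (399,361), where I predicted it. I'll descend and grip.

drive_tool([
  [[0, 0.1, -2.5], 0],
  [[0, 0, -2.5], 0],
  [[0, 0, -2.5], 0],
  [[0, 0, -2], 0],
  [[0, 0, -1.2], 0],
  [[0, 0, -0.8], 0],
  [[0, 0, -0.6], 0],
  [[0, 0, -0.1], 0],
  [[0, 0, 0], 0],
  [[0, 0, 0], 0],
])

```text
time: 3.9
ee_pos: [0.5269, 0.1835, 0.0142]
eef_rot: [0.716, 0.698, 0.0, 0.0]
ft_force: [-0.4, -0.4, -0.1]
width: 0.0609
grip_force: 0.0
```

drive_tool([
  [[0, 0, 0], 0],
  [[0, 0, 0], 0],
  [[0, 0, 0], 0],
  [[0, 0, 0], 0],
  [[0, 0, 0], 0],
  [[0, 0, 0], 0],
  [[0, 0, 0], 0],
  [[0, 0, 0], 0],
  [[0, 0, 0], 0],
  [[0, 0, 0], 0],
], hand=1, newtons=20)

```text
time: 5.15
ee_pos: [0.5266, 0.1834, 0.0138]
eef_rot: [0.716, 0.698, 0.0, 0.0]
ft_force: [-0.3, -0.6, -0.4]
width: 0.0002
grip_force: 0.0
```

drive_tool([
  [[0, 0, 3], 0],
  [[0, 0, 3], 0],
  [[0, 0, 3], 0],
  [[0, 0, 2], 0],
  [[0, 0, 1], 0],
  [[0, 0, 0], 0],
  [[0, 0, 0], 0],
  [[0, 0, 0], 0],
  [[0, 0, 0], 0],
  [[0, 0, 0], 0],
], hand=0.3)

```text
time: 6.4
ee_pos: [0.5266, 0.1834, 0.1336]
eef_rot: [0.716, 0.698, -0.0, -0.0]
ft_force: [-0.0, -0.8, 0.2]
width: 0.061
grip_force: 0.0
```

Run:
```python
from h import *
import pickle
c=wrist("pics/w2.png");pickle.dump(c,open("w2.pkl","wb"))
w1=pickle.load(open("w1.pkl","rb"))
for p in [(398,198),(399,361)]: print(wat(w1,p[0]/1.5625,p[1]/1.5625,.008))
print(wproj(c,[.526,.185,.008])*1.5625)
```

```text
[0.5277879  0.24070361 0.008     ]
[0.525508   0.12641836 0.008     ]
[397.77911215 281.2236928 ]
```

View pics/w2.png

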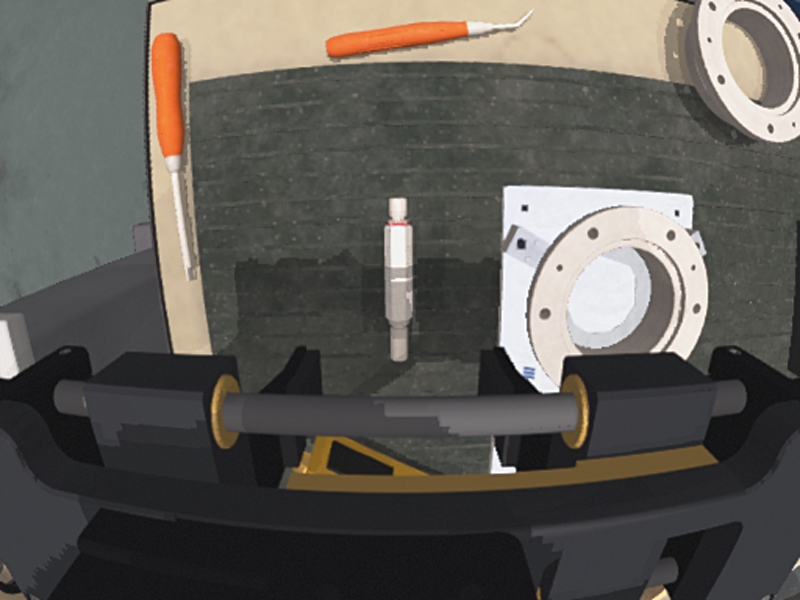

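Run:
```python
from h import *
import pickle
c=pickle.load(open("w2.pkl","rb"));s=c["s"]
print(r.finger_overhang,[x for x in dir(r) if x[0]!='_'],s)
for y in(-.0305,.0305):
  for z in (.008,-.011,-.03):
    X=Ro.from_quat(s["eef_rot"]).apply([0,y,z])+s["ee_pos"];print(y,z,wproj(c,X)*1.5625)
```

```text
0.008 ['PlanningError', 'close_job', 'finger_overhang', 'read_state'] {'time': 6.4, 'joint_positions': array([ 0.29271978,  0.35440851, -0.85011407,  1.70009299,  0.28171788,
        1.21550967, -0.65078855]), 'joint_vel': array([ 0.00128977, -0.00068386,  0.00089769, -0.0004321 , -0.0012324 ,
        0.00129688,  0.00184842]), 'joint_torque': array([-1.59040152e-03, -4.92374933e+01, -9.72405374e+00, -3.59929097e+01,
       -6.12917589e-02, -1.50094775e-02, -8.51746463e-04]), 'ee_pos': array([0.5265668 , 0.18341982, 0.13357727]), 'eef_rot': array([ 7.15865999e-01,  6.98237682e-01, -7.56822557e-05, -7.43480817e-05]), 'ft_force': array([-0.02968181, -0.84354558,  0.15445839]), 'torque': array([-0.01268747, -0.10794703,  0.04747782]), 'grip_force': 0.0, 'width': 0.06099330760161678}
-0.0305 0.008 [328.01104652 347.60246156]
-0.0305 -0.011 [321.17445115 365.12147254]
-0.0305 -0.03 [313.01683533 386.22348229]
0.0305 0.008 [468.40286671 347.66254129]
0.0305 -0.011 [475.00663638 365.20115855]
0.0305 -0.03 [482.88894701 386.33252457]
```

The gauge hasn't moved and the fingers shut on nothing. I'll go down lower and look from there before closing.

drive_tool([
  [[0, 0.1, -3], 0],
  [[0, 0, -3], 0],
  [[0, 0, -3], 0],
  [[0, 0, -1.2], 0],
  [[0, 0, -1], 0],
  [[0, 0, -0.5], 0],
  [[0, 0, -0.5], 0],
  [[0, 0, 0], 0],
  [[0, 0, 0], 0],
  [[0, 0, 0], 0],
])

```text
time: 7.7
ee_pos: [0.5268, 0.1845, 0.0121]
eef_rot: [0.716, 0.698, 0.0, 0.0]
ft_force: [-0.7, 0.2, 1.4]
width: 0.061
grip_force: 0.0
```

Run:
```python
from h import *
import pickle
c=wrist("pics/w3.png");pickle.dump(c,open("w3.pkl","wb"));s=c["s"]
print(s["ee_pos"],s["ft_force"])
for X in [(.526,.185,.008),(.526,.185,.016),(.526,.129,.008)]: print(wproj(c,X)*1.5625)
for y in(-.0305,.0305):
    X=Ro.from_quat(s["eef_rot"]).apply([0,y,.008])+s["ee_pos"];print(y,wproj(c,X)*1.5625)
```

```text
[0.5268245  0.18448505 0.01206795] [-0.74606085  0.24343922  1.41718382]
[396.16967475 350.32586224]
[396.04935131 357.6443664 ]
[399.44587305 459.1329266 ]
-0.0305 [328.01126616 347.60296631]
0.0305 [468.40345905 347.66317579]
```

View pics/w3.png

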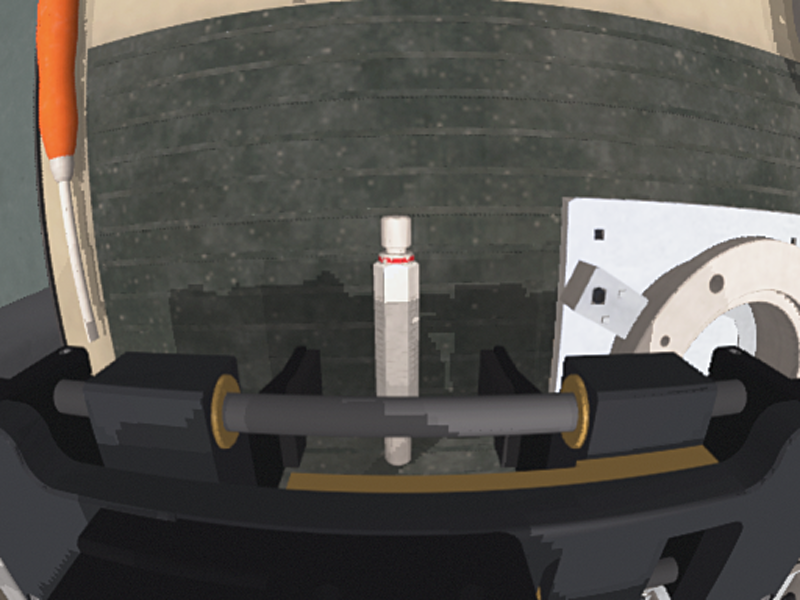

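The gauge lies centred between the open fingers, with its handle at about x = 396 px. I'll go slightly lower and close gently.

drive_tool([
  [[0, 0, -0.2], 0],
  [[0, 0, 0], 0],
  [[0, 0, 0], 0],
  [[0, 0, 0], 0],
  [[0, 0, 0], 0],
  [[0, 0, 0], 0],
  [[0, 0, 0], 0],
  [[0, 0, 0], 0],
  [[0, 0, 0], 0],
  [[0, 0, 0], 0],
], hand=0.9, newtons=20)

```text
time: 9.0
ee_pos: [0.5266, 0.1844, 0.0098]
eef_rot: [0.716, 0.698, 0.0, 0.0]
ft_force: [-0.4, -0.4, 0.5]
width: 0.0088
grip_force: 0.0
```

Run:
```python
from h import *
import pickle
c=wrist("pics/w4.png");pickle.dump(c,open("w4.pkl","wb"));s=c["s"]
d=vision.camera("side");pickle.dump(d,open("s4.pkl","wb"))
p=proj(d,[.526,.185,.02]);print(p)
u,v=int(p[0]),int(p[1]);a=d["color"][v-55:v+45,u-65:u+65,::-1]
a=cv2.resize(a,(400,308),interpolation=cv2.INTER_CUBIC);b=cv2.resize(c["color"][:,:,::-1],(400,300))
cv2.imwrite("pics/m4.png",np.vstack([a,b])[:600])
print((proj(d,[.526,.185,0.0])-[u-65,v-55])*3.077,(proj(d,[.5266,.1844,0.0018])-[u-65,v-55])*3.077)
```

```text
[235.22287699 243.7068301 ]
[201.76898649 191.09260939] [201.38977621 188.70182244]
```

View pics/m4.png

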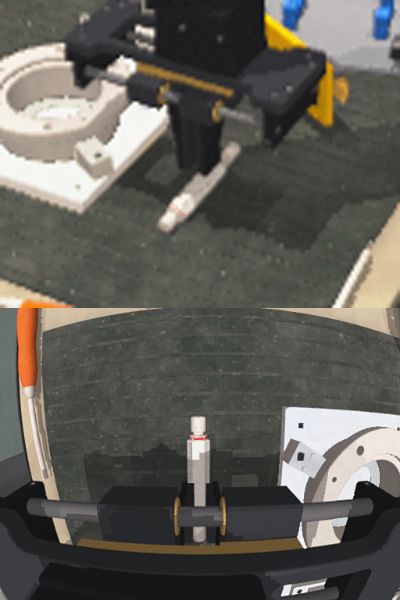

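The fingers seem to straddle the gauge although the sensor reads no grip. I'll close fully, lift a little and check.

drive_tool([
  [[0, 0, 0], 0],
  [[0, 0, 0], 0],
  [[0, 0, 0], 0],
  [[0, 0, 0], 0],
  [[0, 0, 0], 0],
  [[0, 0, 0], 0],
  [[0, 0, 1], 0],
  [[0, 0, 1], 0],
  [[0, 0, 1], 0],
  [[0, 0, 0], 0],
], hand=1, newtons=20)

```text
time: 10.35
ee_pos: [0.5273, 0.1847, 0.0409]
eef_rot: [0.716, 0.698, 0.001, 0.001]
ft_force: [-0.3, -0.6, 0.6]
width: 0.0008
grip_force: 0.0
```

Run:
```python
from h import *
import pickle
c=wrist("pics/w5.png");pickle.dump(c,open("w5.pkl","wb"));s=c["s"]
d=vision.camera("side")
u,v=235,243;a=d["color"][v-50:v+30,u-40:u+40,::-1]
a=cv2.resize(a,(400,400),interpolation=cv2.INTER_CUBIC)
w4=pickle.load(open("w4.pkl","rb"))["color"][190:320,190:320,::-1];w5=c["color"][190:320,190:320,::-1]
f=lambda x:cv2.resize(x,(400,400),interpolation=cv2.INTER_CUBIC)
cv2.imwrite("pics/m5.png",cv2.resize(np.hstack([a,f(w4),f(w5)]),(800,267)))
print(s["width"],s["grip_force"],s["ee_pos"])
```

```text
0.0007704155763696058 0.0 [0.52734928 0.18465507 0.04094996]
```

View pics/m5.png

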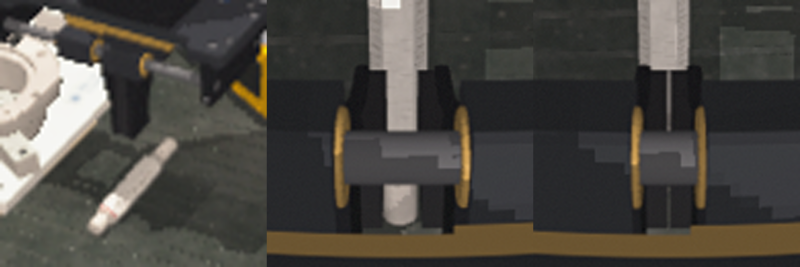

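Run:
```python
from h import *
import pickle
d=pickle.load(open("s4.pkl","rb"))
for z in (.025,.033,.041,.049,.057): print(z,proj(d,[.527,.1847+.0095,z]),proj(d,[.527,.1847,z]), (proj(d,[.527,.1847+.0095,z])-[195,193])*267/80)
```

```text
0.025 [232.91024584 244.09924995] [234.83858055 241.90789199] [126.5254455  170.54374669]
0.033 [232.75719119 241.48141834] [234.69455661 239.30011625] [126.01462559 161.80673371]
0.041 [232.60286533 238.8418442 ] [234.54934521 236.67083977] [125.49956303 152.997155  ]
0.049 [232.44725236 236.1802555 ] [234.4029316  234.01979555] [124.98020475 144.11410274]
0.057 [232.29033612 233.4963757 ] [234.2553008  231.34671213] [124.45649679 135.1566539 ]
```

The side view puts the fingertips at about z = 0.055 with the TCP reading 0.041. That is roughly 20 mm higher than the stated overhang implies, so the fingers closed above the gauge. I'll probe downward step by step, watching the force.

drive_tool([
  [[0, 0, 0], 0],
  [[0, 0, 0], 0],
  [[0, 0, 0], 0],
  [[0, 0, 0], 0],
  [[0, 0, 0], 0],
  [[0, 0, -1], 0],
  [[0, 0, -1], 0],
  [[0, 0, -1], 0],
  [[0, 0, -0.5], 0],
  [[0, 0, 0], 0],
], hand=0.3)

```text
time: 11.7
ee_pos: [0.5264, 0.1844, 0.0043]
eef_rot: [0.716, 0.698, -0.0, -0.0]
ft_force: [0.1, -0.5, 0.3]
width: 0.061
grip_force: 0.0
```

Run:
```python
from h import *
import pickle
for n in ("w3","w5"):
  c=pickle.load(open(n+".pkl","rb"));s=c["s"];w=s["width"]/2
  for x in (-.0095,.0095):
   for z in (.008,0,-.008,-.014,-.02):
    print(n,x,z,[(wproj(c,Ro.from_quat(s["eef_rot"]).apply([x,y,z])+s["ee_pos"])*1.5625).round(0).tolist() for y in(-w,w,-w-.01,w+.01)])
s=r.read_state();print(s["ee_pos"],s["ft_force"])
d=vision.camera("side");cv2.imwrite("pics/s6full.png",d["color"][:,:,::-1]);pickle.dump(d,open("s6.pkl","wb"))
```

```text
w3 -0.0095 0.008 [[329.0, 368.0], [467.0, 368.0], [307.0, 367.0], [489.0, 367.0]]
w3 -0.0095 0 [[326.0, 375.0], [470.0, 375.0], [304.0, 375.0], [493.0, 375.0]]
w3 -0.0095 -0.008 [[324.0, 383.0], [473.0, 383.0], [300.0, 383.0], [496.0, 383.0]]
w3 -0.0095 -0.014 [[321.0, 390.0], [475.0, 390.0], [297.0, 389.0], [499.0, 389.0]]
w3 -0.0095 -0.02 [[319.0, 397.0], [477.0, 397.0], [294.0, 396.0], [502.0, 396.0]]
w3 0.0095 0.008 [[327.0, 327.0], [470.0, 327.0], [304.0, 327.0], [492.0, 327.0]]
w3 0.0095 0 [[324.0, 333.0], [472.0, 333.0], [300.0, 333.0], [496.0, 333.0]]
w3 0.0095 -0.008 [[321.0, 340.0], [475.0, 340.0], [296.0, 340.0], [500.0, 340.0]]
w3 0.0095 -0.014 [[318.0, 346.0], [478.0, 346.0], [293.0, 345.0], [503.0, 345.0]]
w3 0.0095 -0.02 [[316.0, 351.0], [480.0, 352.0], [290.0, 351.0], [506.0, 351.0]]
w5 -0.0095 0.008 [[397.0, 368.0], [399.0, 368.0], [375.0, 368.0], [422.0, 368.0]]
w5 -0.0095 0 [[397.0, 376.0], [399.0, 376.0], [374.0, 376.0], [423.0, 376.0]]
w5 -0.0095 -0.008 [[397.0, 384.0], [399.0, 384.0], [373.0, 384.0], [424.0, 384.0]]
w5 -0.0095 -0.014 [[397.0, 391.0], [399.0, 391.0], [372.0, 391.0], [424.0, 391.0]]
w5 -0.0095 -0.02 [[397.0, 398.0], [399.0, 398.0], [371.0, 398.0], [425.0, 398.0]]
w5 0.0095 0.008 [[397.0, 327.0], [399.0, 327.0], [374.0, 327.0], [423.0, 327.0]]
w5 0.0095 0 [[397.0, 334.0], [399.0, 334.0], [373.0, 334.0], [424.0, 334.0]]
w5 0.0095 -0.008 [[397.0, 341.0], [399.0, 341.0], [372.0, 340.0], [425.0, 340.0]]
w5 0.0095 -0.014 [[397.0, 346.0], [399.0, 346.0], [371.0, 346.0], [425.0, 346.0]]
w5 0.0095 -0.02 [[397.0, 352.0], [399.0, 352.0], [370.0, 352.0], [426.0, 352.0]]
[0.5263721  0.18439233 0.00431559] [ 0.13928354 -0.52595184  0.3449503 ]
```

Both the wrist and side views place the tips about 15 mm behind the reported TCP. So the TCP needs to go to about z = -0.011.

drive_tool([
  [[0, 0, -0.4], 0],
  [[0, 0, -0.3], 0],
  [[0, 0, -0.3], 0],
  [[0, 0, -0.2], 0],
  [[0, 0, -0.2], 0],
  [[0, 0, 0], 0],
  [[0, 0, 0], 0],
  [[0, 0, 0], 0],
  [[0, 0, 0], 0],
  [[0, 0, 0], 0],
])

```text
time: 13.0
ee_pos: [0.5267, 0.1844, -0.0092]
eef_rot: [0.716, 0.698, 0.0, 0.0]
ft_force: [0.1, 0.3, 1.3]
width: 0.0613
grip_force: 0.0
```

drive_tool([
  [[0, 0, 0], 0],
  [[0, 0, 0], 0],
  [[0, 0, 0], 0],
  [[0, 0, 0], 0],
  [[0, 0, 0], 0],
  [[0, 0, 0], 0],
  [[0, 0, 0], 0],
  [[0, 0, 0], 0],
  [[0, 0, 0], 0],
  [[0, 0, 0], 0],
], hand=1, newtons=15)

```text
time: 14.25
ee_pos: [0.5266, 0.1844, -0.0092]
eef_rot: [0.716, 0.698, 0.0, 0.0]
ft_force: [-0.8, -0.0, 0.8]
width: 0.017
grip_force: 15.0
```

The gauge is gripped (width 17 mm, 15 N). I'll lift it and bring it to a hover beside the rest, turned to the pen's direction.

drive_tool([
  [[0, 0, 1], 0],
  [[0, 0, 2.5], 0],
  [[0, 0, 4], 0],
  [[0, 0, 4], 0],
  [[0, 0, 4.5], 0],
  [[0, -1, 0], -3],
  [[0, -2.5, 0], -7],
  [[-0.5, -3, 0], -7],
  [[-0.5, -3, 0], -7],
  [[-0.6, -3, 0], -7],
])

```text
time: 15.5
ee_pos: [0.5099, 0.058, 0.1501]
eef_rot: [0.878, 0.479, -0.0, -0.0]
ft_force: [0.3, 0.2, -0.7]
width: 0.0171
grip_force: 15.0
```

drive_tool([
  [[-0.8, -3, 0], -7],
  [[-0.8, -3, 0], -7],
  [[-0.8, -3, 0], -7],
  [[-0.8, -3, 0], -7],
  [[-0.8, -3, 0], -8],
  [[-0.8, -2, 0], -7],
  [[0, 0, 0], 0],
  [[0, 0, 0], 0],
  [[0, 0, 0], 0],
  [[0, 0, 0], 0],
])

```text
time: 16.75
ee_pos: [0.4628, -0.11, 0.1507]
eef_rot: [0.992, 0.128, -0.0, -0.0]
ft_force: [0.6, -0.1, -1.1]
width: 0.0164
grip_force: 15.0
```

Run:
```python
from h import *
import pickle
s=r.read_state();print(s["ee_pos"],s["eef_rot"],s["width"],s["grip_force"],s["time"])
c=wrist("pics/w7.png");pickle.dump(c,open("w7.pkl","wb"))
def blobs(im):
    h=cv2.cvtColor(im,cv2.COLOR_RGB2HSV);m=cv2.inRange(h,(100,140,50),(125,255,255))
    n,l,st,ce=cv2.connectedComponentsWithStats(m);return [(ce[i].round(1).tolist(),st[i].tolist()) for i in range(1,n) if st[i,4]>25]
for b,st in blobs(c["color"]): print("w",b,st,wat(c,*b,.030)[:2].round(4))
t=pickle.load(open("top.pkl","rb"))
for b,st in blobs(t["color"]):
    if 240<b[0]<300 and 180<b[1]<230: print("t",b,st,at(t,*b,.028)[:2].round(4))
d=pickle.load(open("s4.pkl","rb"))
for z in (.08,.1,.12,.14):print(z,proj(d,[.432,.185+.0375,z]),proj(d,[.432,.185-.0375,z]))
```

```text
[ 0.46277608 -0.1099663   0.1507199 ] [ 9.91834450e-01  1.27532040e-01 -2.66314170e-06 -4.77813443e-05] 0.01636634180706282 14.999358057975769 16.75
w [442.9, 101.9] [397, 0, 94, 232, 13198] [ 0.6116 -0.2928]
w [256.4, 74.1] [230, 67, 54, 14, 672] [ 0.5713 -0.0832]
w [236.9, 158.2] [230, 152, 15, 14, 197] [ 0.4839 -0.0856]
w [274.6, 158.3] [267, 152, 16, 14, 198] [ 0.4935 -0.1228]
w [496.8, 211.8] [473, 189, 39, 49, 925] [ 0.5116 -0.4459]
t [273.9, 191.8] [266, 188, 17, 8, 54] [ 0.5718 -0.0817]
t [281.9, 218.9] [274, 215, 17, 8, 56] [ 0.4866 -0.1034]
0.08 [262.69798065 243.34330998] [276.75370881 225.40145422]
0.1 [262.61544915 236.10018937] [276.82712186 218.40115842]
0.12 [262.53100935 228.68959287] [276.90212919 211.24884021]
0.14 [262.44459429 221.10564395] [276.97878331 203.93949313]
```

View pics/w7.png

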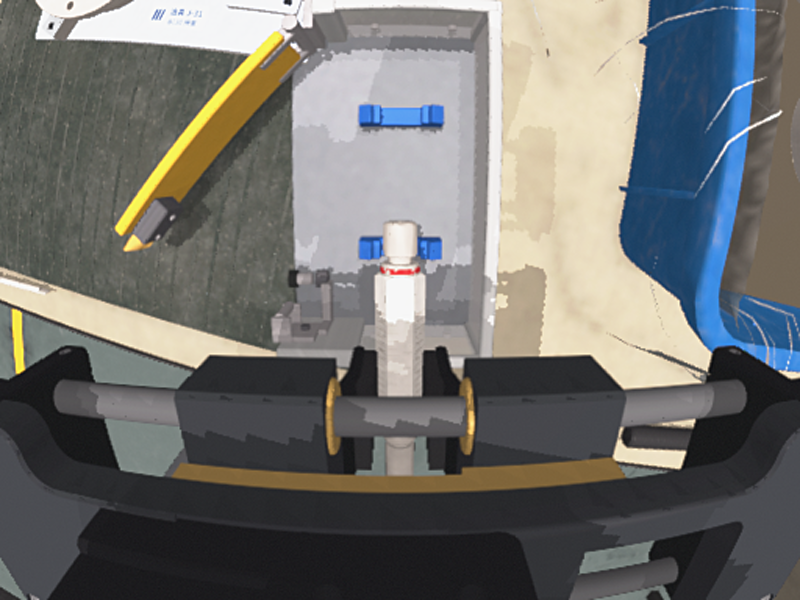

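The wrist view shows the pen with both blue blocks, at (401,116) and around (400,247). The gauge is held straight along x = 400 px. From both cameras the rest comes out at (0.530, -0.093), so I'll move over it and lower.

drive_tool([
  [[1, 0.25, 0], 0],
  [[1.5, 0.38, 0], 0],
  [[1.5, 0.38, 0], 0],
  [[1.5, 0.38, -1], 0],
  [[1.2, 0.3, -1.5], 0],
  [[0, 0, -2], 0],
  [[0, 0, -2], 0],
  [[0, 0, -1.5], 0],
  [[0, 0, -1], 0],
  [[0, 0, 0], 0],
])

```text
time: 18.05
ee_pos: [0.5295, -0.0935, 0.0603]
eef_rot: [0.992, 0.127, -0.0, -0.0]
ft_force: [1.0, 0.2, 0.1]
width: 0.017
grip_force: 15.0
```

Run:
```python
from h import *
s=r.read_state();print(s["ee_pos"],s["ft_force"],s["width"])
c=wrist("pics/w8.png")
im=c["color"]
h=cv2.cvtColor(im,cv2.COLOR_RGB2HSV);m=cv2.inRange(h,(100,140,50),(125,255,255))
n,l,st,ce=cv2.connectedComponentsWithStats(m)
for i in range(1,n):
    if st[i,4]>25: print(ce[i].round(1),st[i],wat(c,*ce[i],.03)[:2].round(4))
for k in (-.044,.044):print(wproj(c,np.r_[.530+k*.969,-.0932+k*.247,.03]))
```

```text
[ 0.52951354 -0.09351929  0.06029007] [0.96888769 0.19462935 0.09842719] 0.01702749226649674
[487.4  29.6] [ 461    0   51   62 2888] [ 0.7399 -0.2497]
[482.9  82.1] [ 455   61   57   48 2083] [ 0.6892 -0.2541]
[475.9 175.6] [ 426  100   86  146 8696] [ 0.609  -0.2752]
[230.6 151.7] [218 143  27  20 486] [ 0.5696 -0.0655]
[280.  151.8] [267 143  26  20 471] [ 0.5783 -0.0994]
[509.2 362.9] [506 358   6   9  30] [ 0.3735 -0.5527]
[254.20888465 263.77434513]
[254.64421878 153.33137153]
```

drive_tool([
  [[0, 0, -1], 0],
  [[0, 0, -1], 0],
  [[0, 0, -1], 0],
  [[0, 0, -0.7], 0],
  [[0, 0, -0.4], 0],
  [[0, 0, -0.3], 0],
  [[0, 0, -0.2], 0],
  [[0, 0, -0.15], 0],
  [[0, 0, 0], 0],
  [[0, 0, 0], 0],
])

```text
time: 19.35
ee_pos: [0.5297, -0.0937, 0.0134]
eef_rot: [0.992, 0.127, 0.0, 0.0]
ft_force: [0.6, 1.1, -1.3]
width: 0.0169
grip_force: 15.0
```

drive_tool([
  [[0, 0, -0.1], 0],
  [[0, 0, -0.1], 0],
  [[0, 0, -0.1], 0],
  [[0, 0, 0], 0],
  [[0, 0, 0], 0],
  [[0, 0, 0], 0],
  [[0, 0, 0], 0],
  [[0, 0, 0], 0],
  [[0, 0, 0], 0],
  [[0, 0, 0], 0],
])

```text
time: 20.6
ee_pos: [0.5296, -0.0937, 0.0103]
eef_rot: [0.992, 0.127, -0.0, 0.0]
ft_force: [-1.0, 0.0, 1.1]
width: 0.0167
grip_force: 15.0
```

drive_tool([
  [[0, 0, 0], 0],
  [[0, 0, 0], 0],
  [[0, 0, 0], 0],
  [[0, 0, 0], 0],
  [[0, 0, 0], 0],
  [[0, 0, 1], 0],
  [[0, 0, 2], 0],
  [[0, 0, 3], 0],
  [[0, 0, 4], 0],
  [[0, 0, 4], 0],
], hand=0.55)

```text
time: 21.85
ee_pos: [0.5298, -0.0935, 0.1532]
eef_rot: [0.992, 0.127, 0.001, 0.0]
ft_force: [0.9, -0.5, -0.9]
width: 0.0392
grip_force: 0.0
```

The gauge is released. I'll shut the fingers and move over to the outside of the gate, then check both the placing and the gate.

drive_tool([
  [[0, 1.5, 0], -4],
  [[-0.1, 3, 0], -7],
  [[-0.2, 3, 0], -7],
  [[-0.2, 3, 0], -7],
  [[-0.2, 3, 0], -7],
  [[-0.2, 3, 0], -7],
  [[-0.1, 3, 0], -5],
  [[0, 1.4, 0], 0],
  [[0, 0, 0], 0],
  [[0, 0, 0], 0],
], hand=1)

```text
time: 23.1
ee_pos: [0.5199, 0.1139, 0.1504]
eef_rot: [0.967, -0.254, 0.0, 0.0]
ft_force: [0.0, 0.7, -0.3]
width: 0.0002
grip_force: 0.0
```

Run:
```python
from h import *
import pickle
s=r.read_state();print(s["ee_pos"],s["eef_rot"],s["joint_positions"].round(2),s["time"])
c=wrist("pics/w9.png");t=vision.camera("top");d=vision.camera("side");pickle.dump((c,t,d),open("m9.pkl","wb"))
f=lambda x,w,h:cv2.resize(x[:,:,::-1],(w,h),interpolation=cv2.INTER_CUBIC)
A=f(t["color"][150:250,215:315],400,400);B=f(d["color"][145:235,220:330],400,327);W=f(c["color"],400,300)
im=np.zeros((600,800,3),np.uint8);im[:400,:400]=A;im[:300,400:]=W;im[300:600,400:]=B[:300]
cv2.imwrite("pics/m9.png",im)
```

```text
[0.51989603 0.11386044 0.15044418] [ 9.67140902e-01 -2.54240756e-01  9.37064188e-05  3.22544727e-04] [ 0.26  0.23 -0.63  1.75  0.14  1.21 -2.5 ] 23.1
```

View pics/m9.png

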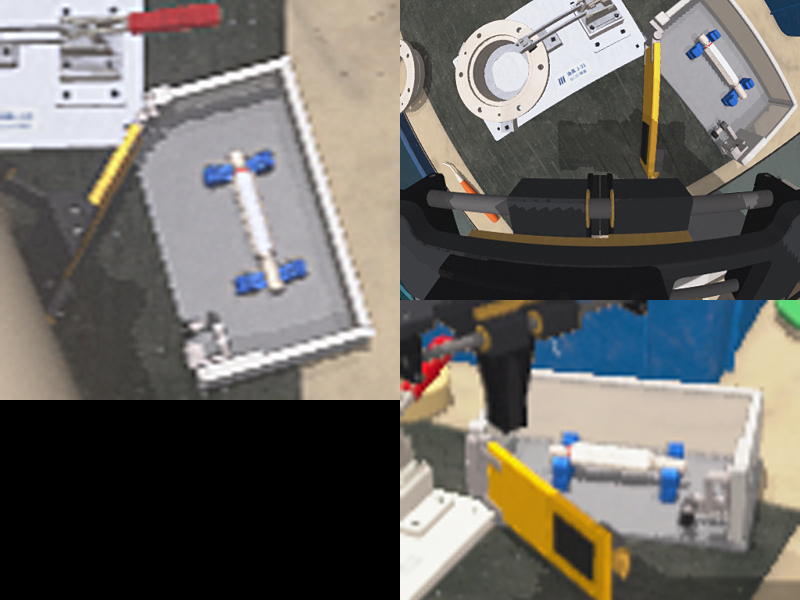

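The gauge lies seated in both notches, as both the top and side crops show. The gate is still open, and its black pad shows at (575,548) in the side crop. I'll refine the gate line from the wrist view.

Run:
```python
from h import *
import pickle
c,t,d=pickle.load(open("m9.pkl","rb"))
a=wat(c,255*1.28,42*1.28,.073);b=wat(c,255*1.28,172*1.28,.073);print("gate w",a,b,np.degrees(np.arctan2(*(b-a)[[1,0]])),np.linalg.norm(b-a))
print("hinge post top w",wat(c,260*1.28,22*1.28,.073))
th=np.radians(194.4);yp=-np.array([np.cos(th),np.sin(th)])
a=at(t,215+138/4,150+128/4,.073);b=at(t,215+52/4,150+318/4,.073);print("gate t",a,b,np.degrees(np.arctan2(*(b-a)[[1,0]])),np.linalg.norm(b-a))
# yellow mask in side image bottom/top corners
p=[(400+0,0)]
q=lambda x,y:(220+(x-400)*110/400,145+(y-300)*90/327)
for n,x,y,z in [("pad ctr",575,548,.045),("hinge top",490,444,.073),("free top",611,538,.073)]: print(n,at(d,*q(x,y),z))
H=np.array([.603,-.0045]);u=np.array([np.cos(np.radians(150.7)),np.sin(np.radians(150.7))])
print(H+.13*u, H+.166*u)
```

```text
gate w [ 0.60044384 -0.00218347  0.073     ] [0.46603787 0.06737977 0.073     ] 152.63569268270865 0.15134069845635417
hinge post top w [ 0.61864163 -0.0195525   0.073     ]
gate t [ 0.59548716 -0.00745744  0.073     ] [0.45504032 0.05849922 0.073     ] 154.8443043199689 0.15516312780447414
pad ctr [0.49454747 0.0636447  0.045     ]
hinge top [5.97114227e-01 3.23544536e-04 7.30000000e-02]
free top [0.459524   0.07911544 0.073     ]
[0.48963099 0.05911972] [0.4582365  0.07673749]
```

drive_tool([
  [[0, 0, -2], 0],
  [[0, 0, -2.5], 0],
  [[0, 0, -2.5], 0],
  [[0, 0, -2.5], 0],
  [[0, 0, -2], 0],
  [[0, 0, -1], 0],
  [[0, 0, -0.7], 0],
  [[-0.5, -0.9, 0], 0],
  [[-0.5, -0.9, 0], 0],
  [[-0.4, -0.7, 0], 0],
])

```text
time: 24.5
ee_pos: [0.5056, 0.0893, 0.0188]
eef_rot: [0.967, -0.254, 0.0, 0.0]
ft_force: [-0.3, -0.2, 0.3]
width: 0.0007
grip_force: 0.0
```

```bash
cat >> h.py <<'E'
H=np.array([.603,-.0045])
def T(th):
    a=np.radians(194.4-th);b=np.radians(-75.6-th)
    return H+.13*np.array([np.cos(a),np.sin(a)])-.0215*np.array([np.cos(b),np.sin(b)])
E
python3 - <<'E'
from h import *
p=r.read_state()["ee_pos"][:2]
for th in [43,39,35,31,27,23,19,15,12,9,6,3,0,-3,-6]:
    q=T(th);print(th,q.round(4),((q-p)*100).round(2));p=q
E
```

```text
43 [0.4992 0.0766] [-0.64 -1.27]
39 [0.4937 0.0692] [-0.54 -0.74]
35 [0.4889 0.0614] [-0.49 -0.78]
31 [0.4846 0.0532] [-0.43 -0.81]
27 [0.4808 0.0448] [-0.37 -0.84]
23 [0.4777 0.0362] [-0.31 -0.86]
19 [0.4751 0.0274] [-0.25 -0.88]
15 [0.4732 0.0184] [-0.19 -0.9 ]
12 [0.4722 0.0115] [-0.1  -0.68]
9 [0.4716 0.0047] [-0.07 -0.69]
6 [ 0.4713 -0.0022] [-0.03 -0.69]
3 [ 0.4713 -0.0091] [ 0.01 -0.69]
0 [ 0.4717 -0.016 ] [ 0.04 -0.69]
-3 [ 0.4725 -0.0229] [ 0.08 -0.69]
-6 [ 0.4737 -0.0297] [ 0.11 -0.68]
```

drive_tool([
  [[-0.34, -0.67, 0], 1],
  [[-0.3, -0.6, 0], 0],
  [[-0.54, -0.74, 0], 4],
  [[-0.49, -0.78, 0], 4],
  [[-0.43, -0.81, 0], 4],
  [[-0.37, -0.84, 0], 4],
  [[-0.31, -0.86, 0], 4],
  [[-0.25, -0.88, 0], 4],
  [[-0.19, -0.9, 0], 4],
  [[0, 0, 0], 0],
])

```text
time: 25.75
ee_pos: [0.4733, 0.0188, 0.0183]
eef_rot: [1.0, -0.005, -0.0, 0.0]
ft_force: [-0.4, -0.5, -0.2]
width: 0.0003
grip_force: 0.0
```

drive_tool([
  [[-0.04, -0.23, 0], 1],
  [[-0.04, -0.23, 0], 1],
  [[-0.03, -0.23, 0], 1],
  [[-0.03, -0.23, 0], 1],
  [[-0.03, -0.23, 0], 1],
  [[-0.02, -0.12, 0], 0],
  [[-0.01, -0.12, 0], 1],
  [[-0.01, -0.12, 0], 0],
  [[0, 0, 0], 0],
  [[0, 0, 0], 0],
])

```text
time: 27.0
ee_pos: [0.4713, 0.0044, 0.0183]
eef_rot: [0.999, 0.049, 0.0, 0.0]
ft_force: [0.8, 0.6, -0.3]
width: 0.0007
grip_force: 0.1
```

```bash
cat > gate.py <<'E'
from h import *
s=r.read_state();print(s["time"],s["ee_pos"].round(4),s["ft_force"].round(2))
for n in ("side","top"):
    c=vision.camera(n)
    h=cv2.cvtColor(c["color"],cv2.COLOR_RGB2HSV);m=cv2.inRange(h,(22,170,110),(32,255,255))
    k,l,st,ce=cv2.connectedComponentsWithStats(m)
    for i in range(1,k):
        if st[i,4]>15 and 180<ce[i][0]<330 and 150<ce[i][1]<260: print(n,ce[i].round(1),st[i], at(c,*ce[i],.045)[:2].round(4))
E
python3 gate.py
```

```text
27.0 [0.4713 0.0044 0.0183] [ 0.82  0.59 -0.27]
side [252.3 185.1] [246 183  14   5  30] [ 0.5996 -0.049 ]
```

drive_tool([
  [[0, -0.1, 0], 1],
  [[0, -0.1, 0], 0],
  [[0, -0.1, 0], 0],
  [[0, -0.1, 0], 1],
  [[0, -0.1, 0], 0],
  [[0, 0, 0], 0],
  [[0, 0, 0], 0],
  [[0, 0, 0], 0],
  [[0, 0, 0], 0],
  [[0, 0, 0], 0],
])

```text
time: 28.35
ee_pos: [0.4714, -0.0006, 0.0183]
eef_rot: [0.998, 0.066, 0.0, 0.0]
ft_force: [-0.2, 1.1, 0.0]
width: 0.0009
grip_force: 0.1
```

drive_tool([
  [[0, -0.1, 0], 1],
  [[0, -0.1, 0], 0],
  [[0, -0.1, 0], 0],
  [[0, -0.1, 0], 1],
  [[0, 0, 0], 0],
  [[0, 0, 0], 0],
  [[0, 0, 0], 0],
  [[0, 0, 0], 0],
  [[0, 0, 0], 0],
  [[0, 0, 0], 0],
])

```text
time: 29.6
ee_pos: [0.4713, -0.0046, 0.0183]
eef_rot: [0.997, 0.083, -0.0, 0.0]
ft_force: [-1.8, 0.7, 0.2]
width: 0.0002
grip_force: 0.4
```

drive_tool([
  [[0, -0.1, 0], 1],
  [[0, -0.1, 0], 0],
  [[0, -0.1, 0], 0],
  [[0, -0.1, 0], 1],
  [[0, 0, 0], 0],
  [[0, 0, 0], 0],
  [[0, 0, 0], 0],
  [[0, 0, 0], 0],
  [[0, 0, 0], 0],
  [[0, 0, 0], 0],
])

```text
time: 30.85
ee_pos: [0.471, -0.007, 0.0182]
eef_rot: [0.995, 0.102, -0.0, -0.001]
ft_force: [-2.0, 6.7, 1.1]
width: 0.0004
grip_force: 3.7
```

drive_tool([
  [[0, -0.1, 0], 1],
  [[0, -0.1, 0], 0],
  [[0, -0.1, 0], 0],
  [[0, 0, 0], 0],
  [[0, 0, 0], 0],
  [[0, 0, 0], 0],
  [[0, 0, 0], 0],
  [[0, 0, 0], 0],
  [[0, 0, 0], 0],
  [[0, 0, 0], 0],
])

```text
time: 32.1
ee_pos: [0.471, -0.0093, 0.0182]
eef_rot: [0.994, 0.111, -0.0, -0.001]
ft_force: [-2.3, 9.2, 0.5]
width: 0.0003
grip_force: 5.1
```

drive_tool([
  [[0, -0.05, 0], 0],
  [[0, -0.05, 0], 0],
  [[0, -0.05, 0], 0],
  [[0, 0, 0], 0],
  [[0, 0, 0], 0],
  [[0, 0, 0], 0],
  [[0, 0, 0], 0],
  [[0, 0, 0], 0],
  [[0, 0, 0], 0],
  [[0, 0, 0], 0],
])

```text
time: 33.35
ee_pos: [0.4714, -0.0134, 0.0183]
eef_rot: [0.994, 0.109, 0.0, 0.0]
ft_force: [-0.8, -0.9, -0.6]
width: 0.0008
grip_force: 0.0
```

drive_tool([
  [[0, -0.05, 0], 0],
  [[0, -0.05, 0], 0],
  [[0, -0.05, 0], 0],
  [[0, -0.05, 0], 0],
  [[0, 0, 0], 0],
  [[0, 0, 0], 0],
  [[0, 0, 0], 0],
  [[0, 0, 0], 0],
  [[0, 0, 0], 0],
  [[0, 0, 0], 0],
])

```text
time: 34.6
ee_pos: [0.4714, -0.0151, 0.0183]
eef_rot: [0.994, 0.109, 0.0, 0.0]
ft_force: [0.2, 0.4, 0.2]
width: 0.0002
grip_force: 0.1
```

drive_tool([
  [[0, -0.05, 0], 0],
  [[0, -0.05, 0], 0],
  [[0, -0.05, 0], 0],
  [[0, 0, 0], 0],
  [[0, 0, 0], 0],
  [[0, 0, 0], 0],
  [[0, 0, 0], 0],
  [[0, 0, 0], 0],
  [[0, 0, 0], 0],
  [[0, 0, 0], 0],
])

```text
time: 35.85
ee_pos: [0.4714, -0.0157, 0.0182]
eef_rot: [0.994, 0.11, 0.0, -0.0]
ft_force: [0.2, 6.4, -1.7]
width: 0.0003
grip_force: 2.4
```

drive_tool([
  [[0, -0.05, 0], 0],
  [[0, -0.05, 0], 0],
  [[0, 0, 0], 0],
  [[0, 0, 0], 0],
  [[0, 0, 0], 0],
  [[0, 0, 0], 0],
  [[0, 0, 0], 0],
  [[0, 0, 0], 0],
  [[0, 0, 0], 0],
  [[0, 0, 0], 0],
])

```text
time: 37.1
ee_pos: [0.4715, -0.0161, 0.0183]
eef_rot: [0.994, 0.11, 0.0, -0.001]
ft_force: [0.7, 7.5, -1.9]
width: 0.0003
grip_force: 3.4
```

drive_tool([
  [[0, -0.05, 0], 0],
  [[0, -0.05, 0], 0],
  [[0, 0, 0], 0],
  [[0, 0, 0], 0],
  [[0, 0, 0], 0],
  [[0, 0, 0], 0],
  [[0, 0, 0], 0],
  [[0, 0, 0], 0],
  [[0, 0, 0], 0],
  [[0, 0, 0], 0],
])

```text
time: 38.35
ee_pos: [0.4716, -0.0168, 0.0183]
eef_rot: [0.994, 0.11, 0.0, -0.001]
ft_force: [0.8, 8.6, -2.3]
width: 0.0007
grip_force: 3.7
```

Pressed to 8.6 N against the buffer, after a clear peak and drop. I'll back off slowly and see whether the gate stays.

drive_tool([
  [[0, 0.1, 0], 0],
  [[0, 0.1, 0], 0],
  [[0, 0.1, 0], 0],
  [[0, 0.2, 0], 0],
  [[0, 0.2, 0], 0],
  [[0, 0.3, 0], 0],
  [[0, 0.6, 0], 0],
  [[0.2, 1.2, 0], 0],
  [[0.2, 1.5, 0], 0],
  [[0.2, 1.5, 0], 0],
])

```text
time: 39.6
ee_pos: [0.4775, 0.0409, 0.0183]
eef_rot: [0.994, 0.11, 0.0, -0.0]
ft_force: [0.7, -0.1, -0.3]
width: 0.0005
grip_force: 0.0
```

drive_tool([
  [[0.2, 1.5, 0], 0],
  [[0.2, 2, 0], 0],
  [[0, 2, 0], 0],
  [[0, 2, 1], 0],
  [[0, 2, 2], 0],
  [[0, 0, 4], 0],
  [[0, 0, 4], 0],
  [[0, 0, 4], 0],
  [[0, 0, 0], 0],
  [[0, 0, 0], 0],
])

```text
time: 40.85
ee_pos: [0.4811, 0.1347, 0.1681]
eef_rot: [0.994, 0.11, -0.0, 0.0]
ft_force: [0.0, 0.5, 0.3]
width: 0.0003
grip_force: 0.0
```

```bash
python3 gate.py
python3 - <<'E'
from h import *
# predicted side-view yellow centroid for gate angles, panel mid-plane
d=vision.camera("side")
for th in (-5,0,5,10,42):
    a=np.radians(194.4-th);u=np.array([np.cos(a),np.sin(a)])
    P=[proj(d,np.r_[H+k*u,z]) for k in (.008,.166) for z in (.013,.073)];print(th,np.round(P,0).tolist())
E
```

```text
40.85 [0.4811 0.1347 0.1681] [0.01 0.46 0.34]
side [271.9 187.3] [246 183  55  10 107] [ 0.5424 -0.0622]
-5 [[247.0, 202.0], [247.0, 184.0], [302.0, 205.0], [303.0, 186.0]]
0 [[247.0, 202.0], [246.0, 184.0], [302.0, 207.0], [303.0, 189.0]]
5 [[247.0, 202.0], [246.0, 184.0], [301.0, 210.0], [302.0, 192.0]]
10 [[247.0, 202.0], [246.0, 184.0], [300.0, 213.0], [300.0, 194.0]]
42 [[246.0, 203.0], [245.0, 185.0], [280.0, 229.0], [280.0, 210.0]]
```

drive_tool([
  [[0, 3, 2], 0],
  [[0, 3, 2], 0],
  [[0, 0, 0], 0],
  [[0, 0, 0], 0],
  [[0, 0, 0], 0],
  [[0, 0, 0], 0],
  [[0, 0, 0], 0],
  [[0, 0, 0], 0],
  [[0, 0, 0], 0],
  [[0, 0, 0], 0],
])

```text
time: 42.25
ee_pos: [0.4813, 0.1945, 0.2083]
eef_rot: [0.994, 0.11, 0.0, 0.0]
ft_force: [1.0, -0.2, 0.5]
width: 0.0007
grip_force: 0.0
```

```bash
python3 gate.py; python3 -c "
from bench import r
print(r.close_job())"
```

```text
42.25 [0.4813 0.1945 0.2083] [ 1.02 -0.25  0.46]
side [271.9 187.3] [246 183  55  10 110] [ 0.5425 -0.062 ]
the job is handed in; nothing more can be done
None
```

I put the gauge back in both notches and let go of it, pressed the gate shut until it latched (at most about 9.5 N in the readings), saw it stay shut once the arm backed off, and handed the job in at about 42 s; the hand-in returned no verdict.

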